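# Open the dial lid wide and tip out the amber marbles

### The job

The dispenser with the orange dial holds two amber marbles for the gift table. While its jar stands upright, turn its dial lid counter-clockwise (seen from above) until the widest notch is over the lid's opening, which faces the white tray; then push its orange lever over towards the tray so that the jar tips and both marbles roll out and lie in the tray. Leave the dispenser with the green dial as it is.

Things in the scene. Friction and masses are not known exactly. Their poses are not given: they have to be found in the camera images.
- amber_dial (a joint): Angle (rad) of the orange dial lid, growing counter-clockwise from above. Near 0 the smallest notch (4 mm), near 0.3 the middle notch (8 mm) is over the opening of the white lid beneath; at 1.4 the widest (about 60 mm at the rim) is squarely over it. End stops at 0 and 1.5. Friction 0.06 N m; it stays where it is left.
- amber_grip (a point): On the dial's axis, 10 mm below the top of its grip bar, which stands mid-dial (dial 90 mm across): 32 mm long (point x), 12 thick (point y), 28 tall, white line on top. Dial plate 18 mm below this point; z is the dial's axis, up while the jar is upright. Turns with the dial. Lever 100 mm to the side (+y of the tray).
- amber_lever (a point): Middle of the upper end of the orange tipping lever, a paddle 105 long, 28 wide (point y), 8 thick, fixed to the jar's left side. It leans back 25 degrees; pivot 95 below and 45 ahead (+x) of here. Site x, level: the way to push, to the tray. Starts at about 2 N; past about 50 degrees the jar falls on by itself to a stop at 137 degrees, lid down over the tray, and stays.
- amber_tray (a point): Centre of the inner floor of the white tray fixed in front of and under the amber jar, inside 192 mm (x) by 108 mm (y), walls 40 mm high. Site x is the tipping direction; the jar's pivot lies 70 mm behind this point and 100 mm above it.
- marble0_center (a point): Centre of an amber glass marble, 20 mm in diameter, inside the clear jar with the orange dial at the start.
- marble1_center (a point): Centre of an amber glass marble, 20 mm in diameter, inside the clear jar with the orange dial at the start.
- green_mark (a point): End of the grip bar (top) on the green dial of the other dispenser, which is built alike, with a green dial, a green lever and green marbles; to be left alone. The two dispensers may stand either way round.

How it is judged:
By the outcome, as a careful person would: the job done as asked, in the order asked, and still so for the second after the job is handed in, with the robot touching nothing.
It also fails if it takes over 51 s, if anything falls off the work surface, if the arm or the gripper's body presses on something with over 40 N, if the wrist force passes 120 N, or if a joint passes its speed limit or range.

### The arm

A 6-joint arm with a two-finger parallel gripper is mounted at the origin on the work surface. World frame = base frame: x ahead of the robot, y to its left, z up, the work surface at z = 0. Lengths are in m, angles in rad, forces in N, time in s.
With the tool pointing down it reaches from about 0.35 to 0.85 m from the base axis. Payload 8.1 kg.
Tool frame: the origin (TCP) lies on the front face of the gripper's body, between the roots of the fingers; the fingertips stand 84 mm ahead of it and the grasp point (between the pads) lies 65 mm ahead of it; x points along the fingers, y is the direction in which the jaws open and shut, and the axes are right-handed (so a half turn about x gives the same grasp; the last joint's range is limited). The gripper opens to 93 mm and grips with 3 to 60 N. Pads are 15 mm wide; open, the fingers measure 128 mm over their backs; the gripper's body (75 mm by 188 mm) begins 65 mm behind the grasp point.
Start: joints at [-1.34, 0.13, 1.488, -0, 1.523, -0.085], TCP at [0.186, -0.57, 0.303] pointing down, gripper open.
Joint ranges: [-2.96, 2.96], [-0.89, 2.26], [0.02, 2.5], [-1.34, 4.48], [0, 2.73], [-2.66, 2.66]. Speed limits (rad/s): [2.39, 2.39, 2.79, 3.14, 3.14, 3.14].

### API

Orientations are given as a rotation vector (axis times angle).
In Python, from plant import telemetry, read_camera, camera_params, robot gives the robot as it stands.
- The arm moves only by the tool step_arm, never from a script. Its argument "commands" is a list of rows, each an object with "xyz": the shift along the tool's x, y, z in mm, a list of three; "turn": the turn, a rotation vector about the tool's x, y, z in rad, a list of three; "grip": the finger opening in mm, from 0 to 93. In form: [{"xyz": [dx, dy, dz], "turn": [ax, ay, az], "grip": grip}, ...]. A call has 1 to 12 rows; each row is the pose to reach, as a shift and turn from the pose commanded when the call began, along the tool's axes at that moment; what a row does not reach only later rows make up. A row lasts 1/8 s, in which the tool goes at most 62.5 mm and 10.7 degrees, less where a joint would pass 70% of its speed; a pose out of reach is approached as far as the arm can. A call with a gripper value outside its range is refused whole. The fingers move at their own pace and stop on an object; "force" is the grip in N (left out, the last holds). Time passes only in rows, so rows that repeat a pose let the fingers close. It gives the time, the measured TCP pose, the force and the opening at its end, in the units of the state.
- telemetry.read_state(): the state, without advancing time (a new reading comes with each control period).
- read_camera(name): name is "scene" or "top" or "wrist"; returns the picture (384x512x3 uint8, red, green, blue); there is no depth.
- camera_params(name): a dict with "mtx" (3x3 intrinsics, pixels), "k1" (the pictures are not rectified: a ray, as slopes to the right and down, at radius r is drawn at 1 + k1 r^2 times it, then the intrinsics apply), "rvec" (rotation vector, rad) and "tvec" (3), from world to camera coordinates, as OpenCV has them. Camera axes: x right, y down, z forward; pixel columns grow to the right and rows downward; lengths in m; the calibration is good to about 2 mm. A picture is of the moment at which its call begins: read the wrist's pose just before it. camera_params takes no time and is no camera call; for the wrist camera it gives the pose at the moment of the call.
- robot.close_job(): hands the job in, once; it reports no verdict.
The state is a dict: "t": time; "q": joint angles; "dq": joint speeds; "joint_torque": joint torques, N m; "tool_pos": TCP position; "orientation": TCP orientation; "force": force on the tool from outside, world axes, zero at the start; "wrist_torque": the same for the moment, N m; "opening": finger opening in m.
Only numpy, scipy, OpenCV 4.12 (cv2) and the standard library are available. Lean on these libraries where they do the work, as an engineer would, in place of code of your own. Each camera call takes 0.05 s, during which the arm holds its last target. There are 200 camera calls.

## Working session

There is one attempt and no reset: what is moved stays moved. The work goes in short steps, Python scripts to look and compute and a tool call to move; the robot and the scene stay as the last step left them, time stands still between calls to the robot, and variables do not carry over. Pictures are saved under pics/ and viewed, about 8 in all and at most 12, crops included, and the job is handed in when it is done.

Besides the shell and the picture viewer there is one more tool, called after "Call:" as name([rows], argument=value, ...), one row to a line, values as JSON. step_arm: Moves the arm, as the interface text tells. Its arguments: {"type":"object","properties":{"commands":{"type":"array"},"force":{"type":"number"}},"required":["commands"]}

```bash
mkdir -p pics; ls
python3 - <<'E'
from plant import telemetry, read_camera, camera_params, robot
import cv2,numpy as np
s=telemetry.read_state();print(s['t'],s['tool_pos'],s['orientation'])
for n in("scene","top"):
    p=camera_params(n);print(n,p)
    cv2.imwrite(f"pics/{n}0.png",cv2.resize(read_camera(n)[:,:,::-1],(800,600),interpolation=cv2.INTER_CUBIC))
E
```

```text
pics
0.0 [ 0.18625813 -0.56991944  0.30169326] [ 2.05156841  0.328562   -2.05184623]
scene {'mtx': array([[398.95930534,   0.        , 248.3422909 ],
       [  0.        , 398.95930534, 185.54792616],
       [  0.        ,   0.        ,   1.        ]]), 'k1': -0.023019411794329803, 'rvec': array([ 2.08050915,  1.44766344, -0.50311228]), 'tvec': array([-0.20734859, -0.30260957,  1.49008195])}
top {'mtx': array([[417.04036148,   0.        , 250.69219182],
       [  0.        , 417.04036148, 193.65311736],
       [  0.        ,   0.        ,   1.        ]]), 'k1': -0.1422820479802986, 'rvec': array([ 2.19100605, -2.21229384,  0.03271194]), 'tvec': array([7.61401500e-05, 5.46658706e-01, 1.05485095e+00])}
```

View pics/top0.png

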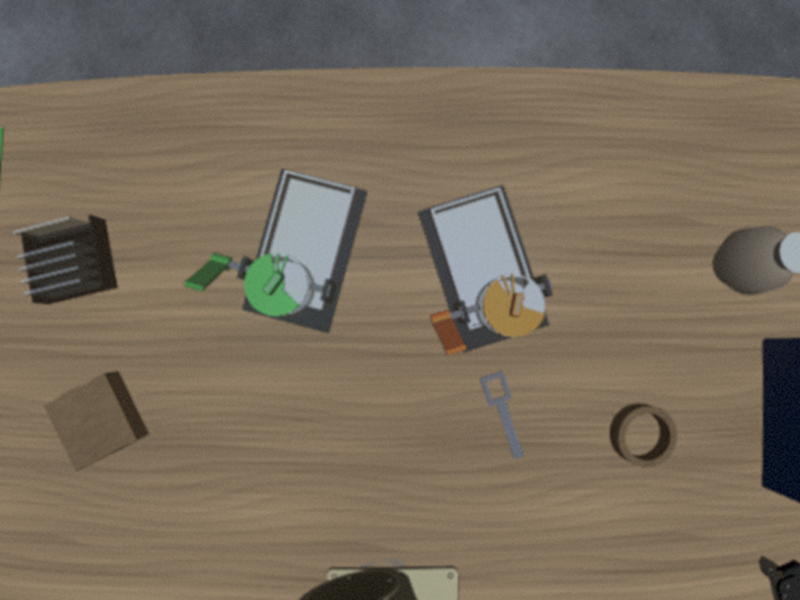

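View pics/scene0.png

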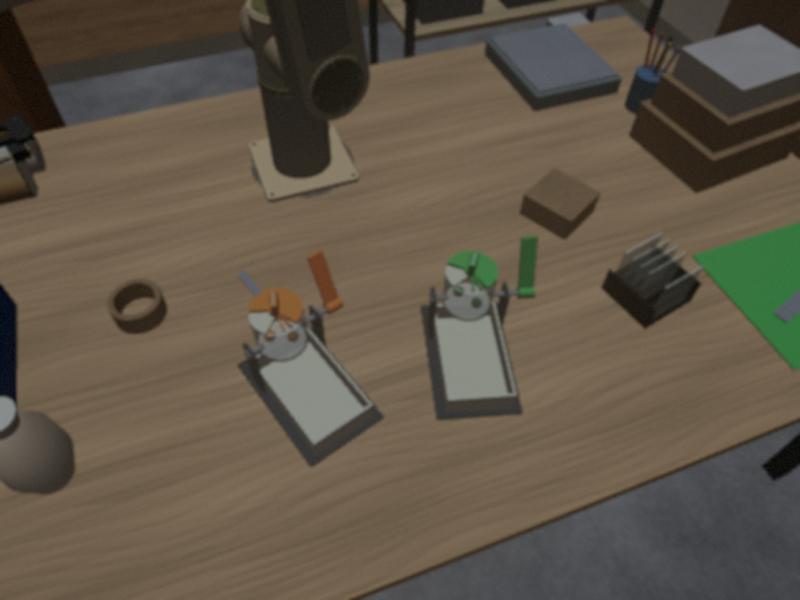

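The top view shows the orange dispenser with its dial at about (513,305), its lever at (448,333) and its tray centre at (480,240). The green dispenser is to the left, at (280,285). The scene view matches. Next I'll crop closer so I can triangulate.

```bash
cat > h.py <<'E'
import numpy as np,cv2
from plant import telemetry, read_camera, camera_params, robot
from scipy.optimize import least_squares
from scipy.spatial.transform import Rotation as R
def avg(n,k=4): return np.mean([read_camera(n)[:,:,::-1].astype(float) for _ in range(k)],0).astype(np.uint8)
def crop(im,x,y,w,h,s): return cv2.resize(im[y:y+h,x:x+w],None,fx=s,fy=s,interpolation=cv2.INTER_CUBIC)
def P(c): return camera_params(c) if isinstance(c,str) else c
def proj(c,X):
    p=P(c);X=np.asarray(X,float).reshape(-1,3)
    return cv2.projectPoints(X,p['rvec'],p['tvec'],p['mtx'],np.array([p['k1'],0,0,0.]))[0][:,0]
def tri(*obs):
    f=lambda X:np.concatenate([proj(c,X)[0]-np.array(u) for c,u in obs])
    r=least_squares(f,[.5,-.1,.1]);return r.x,np.abs(r.fun).max()
def onz(c,u,z):
    r=least_squares(lambda a:proj(c,[a[0],a[1],z])[0]-np.array(u),[.5,-.1]);return np.r_[r.x,z]
E
python3 - <<'E'
from h import *
t=avg('top');s=avg('scene');cv2.imwrite('pics/t.png',t);cv2.imwrite('pics/s.png',s)
a=crop(t,265,118,92,118,4);b=crop(s,145,155,105,145,4)
o=np.zeros((580,800,3),np.uint8);o[:a.shape[0],:a.shape[1]]=a;o[:b.shape[0],375:375+b.shape[1]]=b[:, :425]
cv2.imwrite('pics/c1.png',o)
E
```

```text
(no output)
```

View pics/c1.png

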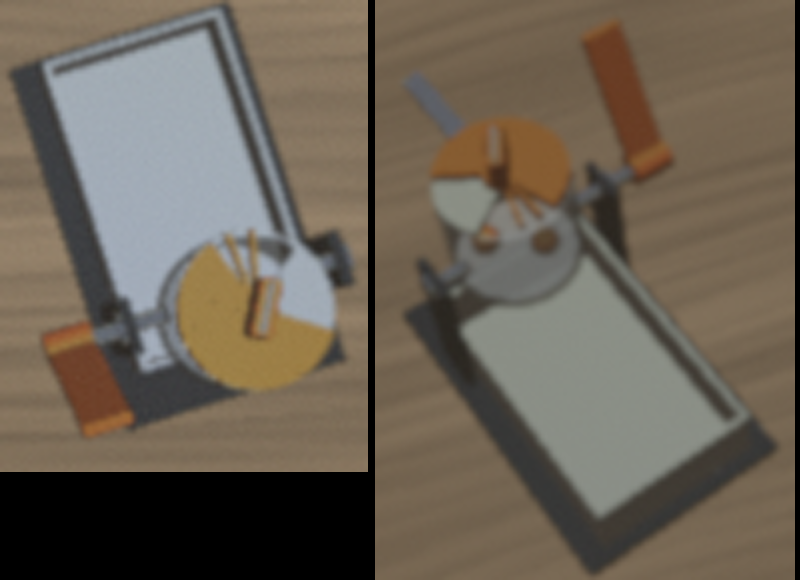

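Run:
```python
from h import *
T=lambda x,y:((x+.5)/4-.5+265,(y+.5)/4-.5+118)
S=lambda x,y:((x-375+.5)/4-.5+145,(y+.5)/4-.5+155)
for n,a,b in [('griptop',(266,305),(496,145)),('gripfrontend',(273,282),(496,158)),('gripbackend',(260,330),(495,132)),
 ('lever',(107,420),(602,30)),('leverlow',(64,342),(653,158)),('leverTopL',(83,433),(620,24)),('cornL',(42,62),(748,412))]:
    X,e=tri(('top',T(*a)),('scene',S(*b)));print(n,X.round(4),round(e,2))
z=.055
for u in [(42,62),(225,5),(300,245)]: print(onz('top',T(*u),z).round(4))
print('handcam',camera_params('wrist')); s=telemetry.read_state();print(s['tool_pos'],s['orientation'],s['t'])
```

```text
griptop [ 0.5382 -0.1749  0.1985] 0.38
gripfrontend [ 0.5502 -0.1779  0.2015] 0.56
gripbackend [ 0.525  -0.1725  0.1947] 0.23
lever [ 0.4791 -0.0891  0.2098] 0.4
leverlow [ 0.5207 -0.0734  0.1187] 0.34
leverTopL [ 0.4724 -0.0765  0.204 ] 0.76
cornL [ 0.693  -0.0667  0.0585] 0.07
[ 0.6936 -0.067   0.055 ]
[ 0.7287 -0.1811  0.055 ]
[ 0.5793 -0.2245  0.055 ]
handcam {'mtx': array([[273.98157451,   0.        , 257.95652523],
       [  0.        , 273.98157451, 190.86339478],
       [  0.        ,   0.        ,   1.        ]]), 'k1': 0.005640858036262245, 'rvec': array([-2.33861829,  1.69499552,  0.25644143]), 'tvec': array([-0.60097622, -0.03645817,  0.3927699 ])}
[ 0.18636461 -0.57031552  0.30270635] [ 2.05094541  0.32659528 -2.0509307 ] 0.5
```

```bash
cat >> h.py <<'E'
def down(yaw): # tool x down, tool y at world yaw
    y=np.array([np.cos(yaw),np.sin(yaw),0]);x=np.array([0,0,-1.]);return R.from_matrix(np.c_[x,y,np.cross(x,y)])
def rel(pos,Rt,s=None):
    s=s or telemetry.read_state();R0=R.from_rotvec(s['orientation'])
    return (R0.inv().apply(np.array(pos)-s['tool_pos'])*1000).round(1),(R0.inv()*Rt).as_rotvec().round(4)
E
python3 - <<'E'
from h import *
s=telemetry.read_state();M=R.from_rotvec(s['orientation']).as_matrix();print(M.round(3))
print('yawy',np.arctan2(M[1,1],M[0,1]))
p=camera_params('wrist');C=cv2.Rodrigues(p['rvec'])[0];print('cam in tool',M.T@(-C.T@p['tvec']-s['tool_pos']),(M.T@C.T).round(3))
for yaw in(78,-102): print(yaw,rel([.538,-.175,.37],down(np.radians(yaw))))
E
```

```text
[[ 0.     0.311 -0.951]
 [ 0.    -0.951 -0.311]
 [-1.    -0.    -0.   ]]
yawy -1.255007992775043
cam in tool [-0.08301504  0.00113175 -0.0814146 ] [[ 0.    -0.295  0.955]
 [ 1.     0.001 -0.   ]
 [-0.001  0.955  0.295]]
78 (array([ -67.3, -266.6, -457. ]), array([-2.6164e+00, -1.0000e-04, -0.0000e+00]))
-102 (array([ -67.3, -266.6, -457. ]), array([ 0.5252, -0.    ,  0.    ]))
```

Call:
step_arm([
  {"xyz": [-40,0,0],"turn": [0,0,0],"grip": 40},
  {"xyz": [-67,-266,-457],"turn": [0.525,0,0],"grip": 40},
  {"xyz": [-67,-266,-457],"turn": [0.525,0,0],"grip": 40},
  {"xyz": [-67,-266,-457],"turn": [0.525,0,0],"grip": 40},
  {"xyz": [-67,-266,-457],"turn": [0.525,0,0],"grip": 40},
  {"xyz": [-67,-266,-457],"turn": [0.525,0,0],"grip": 40},
  {"xyz": [-67,-266,-457],"turn": [0.525,0,0],"grip": 40},
  {"xyz": [-67,-266,-457],"turn": [0.525,0,0],"grip": 40},
  {"xyz": [-67,-266,-457],"turn": [0.525,0,0],"grip": 40},
  {"xyz": [-67,-266,-457],"turn": [0.525,0,0],"grip": 40},
  {"xyz": [-67,-266,-457],"turn": [0.525,0,0],"grip": 40},
  {"xyz": [-67,-266,-457],"turn": [0.525,0,0],"grip": 40},
])

```text
t: 2.0
tool_pos: [0.5378, -0.176, 0.3696]
orientation: [-2.111, 0.222, 2.112]
force: [-0.2, -0.8, -0.3]
opening: 0.0399
```

Run:
```python
from h import *
s=telemetry.read_state();print(s['t'],s['tool_pos'],s['q'],s['force'])
print(proj('wrist',[[.538,-.175,.1985],[.479,-.089,.21]]))
w=avg('wrist',3);cv2.imwrite('pics/w1r.png',w);cv2.imwrite('pics/w1.png',crop(w,0,0,512,384,1.56))
```

```text
2.0 [ 0.53778906 -0.17598701  0.36960813] [-4.06602025e-01  1.99363236e-02  1.48341034e+00 -5.06446636e-04
  1.63861094e+00  1.37329095e+00] [-0.23729063 -0.80898054 -0.30149496]
[[255.33655114 194.29768879]
 [184.58579286 268.60504178]]
```

View pics/w1.png

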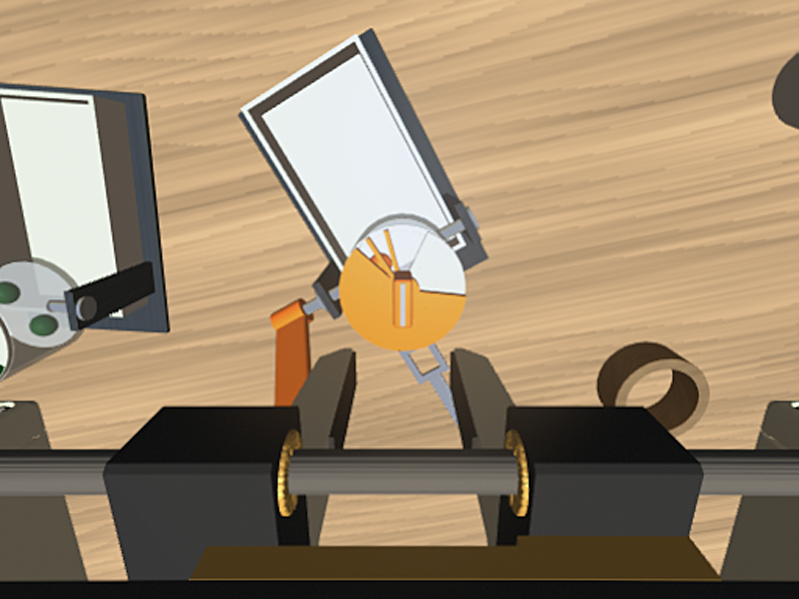

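The bar's top line is at (403,303), against a predicted (399,303.6), and it runs vertical in the picture, so the jaws are aligned. The slits are at about (380,245) and the wide notch is on the right. Next I'll correct the centre.

Run:
```python
from h import *
U=lambda x,y:((x+.5)/1.56-.5,(y+.5)/1.56-.5)
for n,u,z in [('bar',(403,304),.1985),('barF',(403,283),.1985),('barB',(403,326),.1985),('e1',(465,295),.1705),('e2',(428,232),.1705),('s2',(387,231),.1705),('s1',(368,239),.1705),('big',(355,250),.1705),('L',(340,285),.1705),('Rr',(466,285),.1705),('bot',(403,350),.1705),
 ('cL',(242,113),.058),('cR',(360,38),.058),('hubL',(318,300),.12),('hubR',(455,232),.12)]:
  print(n,onz('wrist',U(*u),z).round(4))
w=cv2.imread('pics/w1r.png');cv2.imwrite('pics/w1c.png',crop(w,165,130,145,130,4.5))
s=telemetry.read_state();print(s['tool_pos'])
```

```text
bar [ 0.5367 -0.1782  0.1985]
barF [ 0.55   -0.1811  0.1985]
barB [ 0.5224 -0.1752  0.1985]
e1 [ 0.5253 -0.2196  0.1705]
e2 [ 0.5732 -0.2029  0.1705]
s2 [ 0.5795 -0.1766  0.1705]
s1 [ 0.577  -0.1631  0.1705]
big [ 0.5716 -0.1529  0.1705]
L [ 0.5502 -0.137   0.1705]
Rr [ 0.5322 -0.2214  0.1705]
bot [ 0.4939 -0.1691  0.1705]
cL [ 0.6879 -0.0705  0.058 ]
cR [ 0.7216 -0.1821  0.058 ]
hubL [ 0.5297 -0.1059  0.12  ]
hubR [ 0.5609 -0.2248  0.12  ]
[ 0.53748581 -0.1766373   0.36974726]
```

View pics/w1c.png

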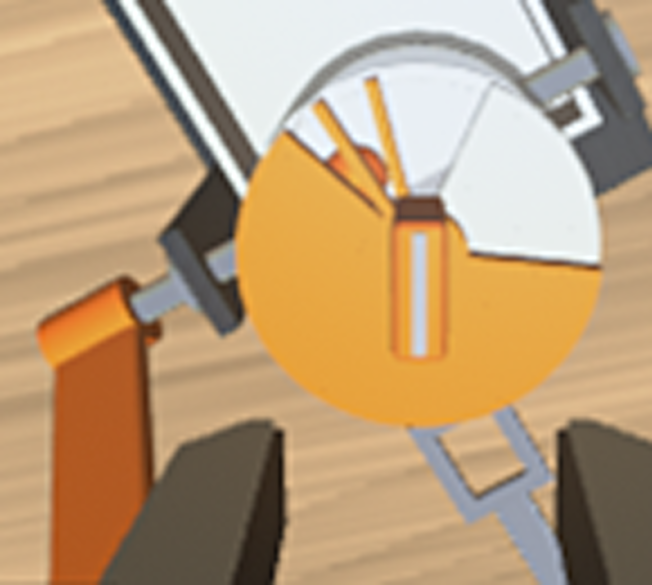

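The centre is (0.5367, -0.178). The wide notch runs from the second strip at (375,80) to the edge at (600,265). The lid opening's right edge is at (490,85). That calls for about 1.2 rad of turn. I'll go down, grip, and check the forces.

Run:
```python
from h import *
print(rel([.5367,-.178,.2595],down(np.radians(-102))))
```

```text
(array([110.2,   1.5,   0.5]), array([-0.0015,  0.0001, -0.0002]))
```

Call:
step_arm([
  {"xyz": [50,1.5,0.5],"turn": [0,0,0],"grip": 40},
  {"xyz": [85,1.5,0.5],"turn": [0,0,0],"grip": 40},
  {"xyz": [105,1.5,0.5],"turn": [0,0,0],"grip": 40},
  {"xyz": [110,1.5,0.5],"turn": [0,0,0],"grip": 40},
  {"xyz": [110,1.5,0.5],"turn": [0,0,0],"grip": 25},
  {"xyz": [110,1.5,0.5],"turn": [0,0,0],"grip": 18},
  {"xyz": [110,1.5,0.5],"turn": [0,0,0],"grip": 14},
  {"xyz": [110,1.5,0.5],"turn": [0,0,0],"grip": 8},
  {"xyz": [110,1.5,0.5],"turn": [0,0,0],"grip": 8},
], force=12)

```text
t: 3.28
tool_pos: [0.5379, -0.1764, 0.2608]
orientation: [-2.113, 0.22, 2.109]
force: [0.1, 4.9, 5.7]
opening: 0.0122
```

Call:
step_arm([
  {"xyz": [-1.5,-1,0],"turn": [0,0,0],"grip": 8},
  {"xyz": [-1.5,-1,0],"turn": [0,0,0],"grip": 8},
])

```text
t: 3.52
tool_pos: [0.5379, -0.1762, 0.2608]
orientation: [-2.112, 0.222, 2.11]
force: [6.3, -0.2, -4.0]
opening: 0.0117
```

Call:
step_arm([
  {"xyz": [0.7,0,0],"turn": [0,0,0],"grip": 8},
  {"xyz": [0.7,0,0],"turn": [0,0,0],"grip": 8},
])

```text
t: 3.78
tool_pos: [0.5379, -0.1762, 0.2608]
orientation: [-2.113, 0.222, 2.11]
force: [4.5, -0.8, -0.2]
opening: 0.0119
```

Run:
```python
from h import *
for i in range(3):
  s=telemetry.read_state();print(s['t'],s['force'].round(1),s['wrist_torque'].round(2),s['tool_pos'].round(4));read_camera('top')
```

```text
3.775 [ 4.5 -0.8 -0.2] [-0.04 -0.94 -0.06] [ 0.5379 -0.1762  0.2608]
3.825 [ 5.2 -0.1 -0.3] [-0.11 -0.96 -0.01] [ 0.5379 -0.1762  0.2608]
3.875 [ 4.5 -1.6  0. ] [-0.07 -0.96  0.02] [ 0.5379 -0.1762  0.2608]
```

Call:
step_arm([
  {"xyz": [0,0,-0.8],"turn": [-0.12,0,0],"grip": 8},
  {"xyz": [0,0,-0.8],"turn": [-0.24,0,0],"grip": 8},
  {"xyz": [0,0,-0.8],"turn": [-0.36,0,0],"grip": 8},
  {"xyz": [0,0,-0.8],"turn": [-0.48,0,0],"grip": 8},
  {"xyz": [0,0,-0.8],"turn": [-0.6,0,0],"grip": 8},
])

```text
t: 4.55
tool_pos: [0.5381, -0.1757, 0.2608]
orientation: [2.004, 0.402, -2.006]
force: [-0.2, 3.5, 3.4]
opening: 0.0118
```

Call:
step_arm([
  {"xyz": [-0.3,0,0],"turn": [-0.12,0,0],"grip": 8},
  {"xyz": [-0.3,0,0],"turn": [-0.24,0,0],"grip": 8},
  {"xyz": [-0.3,0,0],"turn": [-0.36,0,0],"grip": 8},
  {"xyz": [-0.3,0,0],"turn": [-0.48,0,0],"grip": 8},
  {"xyz": [-0.3,0,0],"turn": [-0.6,0,0],"grip": 8},
  {"xyz": [-0.3,0,0],"turn": [-0.6,0,0],"grip": 8},
])

```text
t: 5.3
tool_pos: [0.5378, -0.1753, 0.2608]
orientation: [1.621, 0.88, -1.622]
force: [-0.6, 5.3, 4.1]
opening: 0.012
```

Run:
```python
from h import *
s=telemetry.read_state();M=R.from_rotvec(s['orientation']).as_matrix();print(s['t'],s['force'].round(1),s['wrist_torque'].round(2),np.degrees(np.arctan2(M[1,1],M[0,1])),s['q'].round(2))
w=avg('wrist',2);cv2.imwrite('pics/w2r.png',w);t=avg('top',3);cv2.imwrite('pics/t2.png',t);sc=avg('scene',3);cv2.imwrite('pics/s2.png',sc)
o=np.zeros((600,800,3),np.uint8);a=crop(w,100,60,312,230,1.28);b=crop(sc,145,155,105,145,4)
a=cv2.resize(a,(400,295));o[:295,:400]=a;o[:580,400:800]=b[:,:400]
c=crop(t,290,160,70,60,5);o[300:600,:350]=c
cv2.imwrite('pics/c2.png',o)
```

```text
5.3 [-0.6  5.3  4.1] [0.84 0.12 0.02] -33.11399565937801 [-0.41  0.06  1.64  0.    1.44  0.17]
```

View pics/c2.png

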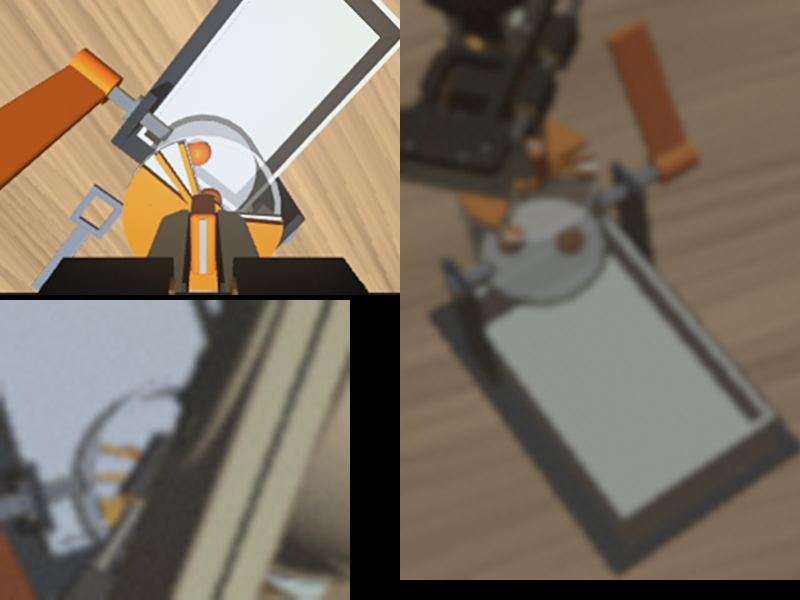

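Run:
```python
from h import *
w=cv2.imread('pics/w2r.png');cv2.imwrite('pics/w2c.png',crop(w,185,135,150,112,5))
```

```text
(no output)
```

View pics/w2c.png

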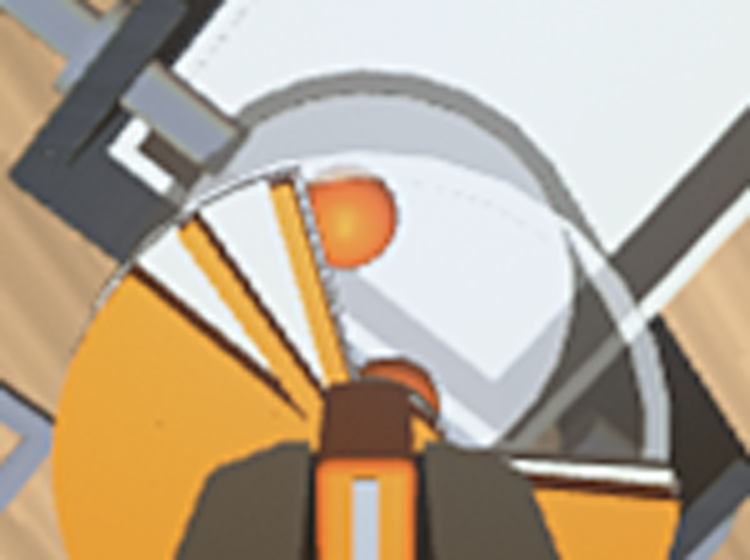

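The opening's left edge now lines up with the second strip at (330,280), and a sliver of lid shows at the right edge at (600,470). That is nearly square. I'll find the 1.5 stop by torque and back off 0.1 from it.

Call:
step_arm([
  {"xyz": [-0.3,0,0],"turn": [-0.03,0,0],"grip": 8},
  {"xyz": [-0.3,0,0],"turn": [-0.06,0,0],"grip": 8},
  {"xyz": [-0.3,0,0],"turn": [-0.06,0,0],"grip": 8},
])

```text
t: 6.08
tool_pos: [0.5377, -0.1753, 0.2607]
orientation: [1.58, 0.92, -1.582]
force: [-0.5, 4.6, 2.1]
opening: 0.0119
```

```bash
cat > st.py <<'E'
from h import *
s=telemetry.read_state();M=R.from_rotvec(s['orientation']).as_matrix();print(s['t'],s['force'].round(1),s['wrist_torque'].round(2),np.degrees(np.arctan2(M[1,1],M[0,1])).round(2),s['tool_pos'].round(4))
E
python3 st.py
```

```text
6.075 [-0.5  4.6  2.1] [ 0.95  0.08 -0.02] -29.74 [ 0.5377 -0.1753  0.2607]
```

Call:
step_arm([
  {"xyz": [0,0,0],"turn": [-0.03,0,0],"grip": 8},
  {"xyz": [0,0,0],"turn": [-0.06,0,0],"grip": 8},
  {"xyz": [0,0,0],"turn": [-0.06,0,0],"grip": 8},
])

```text
t: 6.45
tool_pos: [0.5377, -0.1753, 0.2608]
orientation: [1.539, 0.959, -1.54]
force: [-0.8, 5.2, 1.4]
opening: 0.0117
```

```bash
python3 st.py
```

```text
6.45 [-0.8  5.2  1.4] [ 0.94  0.15 -0.15] -26.32 [ 0.5377 -0.1753  0.2608]
```

Call:
step_arm([
  {"xyz": [0,0,0],"turn": [-0.04,0,0],"grip": 8},
  {"xyz": [0,0,0],"turn": [-0.04,0,0],"grip": 8},
])

```text
t: 6.7
tool_pos: [0.5376, -0.1753, 0.2608]
orientation: [1.511, 0.984, -1.512]
force: [-1.5, 6.7, 2.1]
opening: 0.0121
```

```bash
python3 st.py
```

```text
6.7 [-1.5  6.7  2.1] [ 0.83  0.17 -0.22] -24.03 [ 0.5376 -0.1753  0.2608]
```

Call:
step_arm([
  {"xyz": [0,0,0],"turn": [0.06,0,0],"grip": 8},
  {"xyz": [0,0,0],"turn": [0.12,0,0],"grip": 8},
  {"xyz": [0,0,0],"turn": [0.12,0,0],"grip": 8},
])

```text
t: 7.08
tool_pos: [0.5377, -0.1754, 0.2608]
orientation: [1.595, 0.906, -1.597]
force: [-1.4, 4.7, 2.2]
opening: 0.0119
```

```bash
python3 st.py
python3 - <<'E'
from h import *
w=avg('wrist',2);cv2.imwrite('pics/w3c.png',crop(w,185,135,150,112,5))
E
```

```text
7.075 [-1.4  4.7  2.2] [ 0.78  0.2  -0.03] -30.96 [ 0.5377 -0.1754  0.2608]
```

View pics/w3c.png

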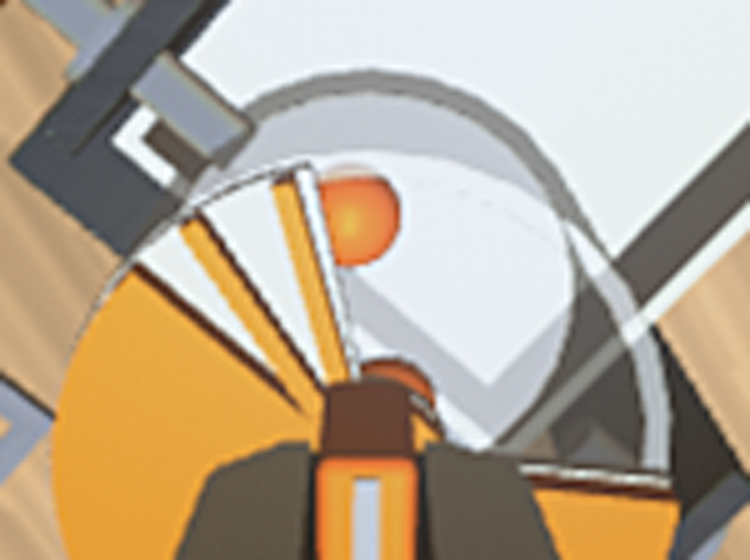

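The notch is now square over the opening, with equal lid slivers at (330,270) and (600,478). I'll release, lift and go behind the lever.

Call:
step_arm([
  {"xyz": [0,0,0],"turn": [0,0,0],"grip": 20},
  {"xyz": [0,0,0],"turn": [0,0,0],"grip": 40},
  {"xyz": [-20,0,0],"turn": [0,0,0],"grip": 40},
  {"xyz": [-80,0,0],"turn": [0,0,0],"grip": 40},
  {"xyz": [-80,0,0],"turn": [0,0,0],"grip": 0},
])

```text
t: 7.8
tool_pos: [0.5404, -0.1771, 0.3492]
orientation: [1.599, 0.893, -1.586]
force: [0.4, -0.4, -0.6]
opening: 0.034
```

```bash
python3 st.py
python3 - <<'E'
from h import *
w=avg('wrist',2);cv2.imwrite('pics/w4c.png',crop(w,156,110,200,150,4))
for z in(.34,.259): print(rel([.4449,-.0966,z],down(np.radians(16.7))))
E
```

```text
7.8 [ 0.4 -0.4 -0.6] [-0.02 -0.08 -0.01] -30.95 [ 0.5404 -0.1771  0.3492]
(array([   3.2, -121.7,  -20.2]), array([-0.8316,  0.0013, -0.0037]))
(array([  84.2, -122. ,  -20.1]), array([-0.8316,  0.0013, -0.0037]))
```

View pics/w4c.png

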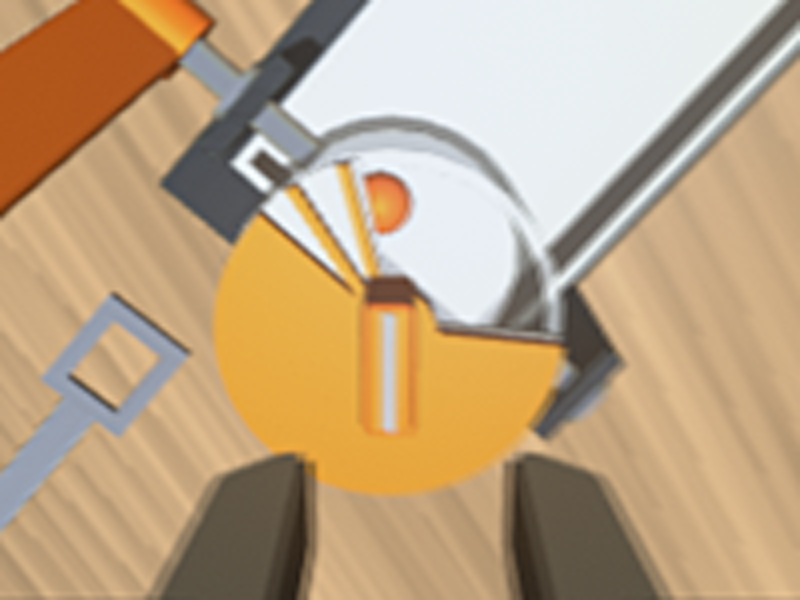

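The dial has stayed put and the wide notch covers the opening, bounded by the strip at (365,220) and the edge at (500,335). Next I'll move behind the lever with the fingers shut, then descend.

Call:
step_arm([
  {"xyz": [0,-60,-10],"turn": [-0.17,0,0],"grip": 0},
  {"xyz": [0,-122,-20],"turn": [-0.34,0,0],"grip": 0},
  {"xyz": [0,-122,-20],"turn": [-0.5,0,0],"grip": 0},
  {"xyz": [0,-122,-20],"turn": [-0.67,0,0],"grip": 0},
  {"xyz": [0,-122,-20],"turn": [-0.83,0,0],"grip": 0},
  {"xyz": [0,-122,-20],"turn": [-0.83,0,0],"grip": 0},
  {"xyz": [45,-122,-20],"turn": [-0.83,0,0],"grip": 0},
  {"xyz": [84,-122,-20],"turn": [-0.83,0,0],"grip": 0},
  {"xyz": [84,-122,-20],"turn": [-0.83,0,0],"grip": 0},
])

```text
t: 9.02
tool_pos: [0.4419, -0.0955, 0.2535]
orientation: [0.995, 1.339, -0.999]
force: [-0.0, 0.3, 0.1]
opening: 0.0006
```

```bash
python3 st.py
python3 - <<'E'
from h import *
print(proj('wrist',[[.479,-.0888,.208]]))
w=avg('wrist',2);cv2.imwrite('pics/w5c.png',crop(w,0,0,512,384,1.2))
E
```

```text
9.025 [-0.   0.3  0.1] [-0.04 -0.06 -0.  ] 16.43 [ 0.4419 -0.0955  0.2535]
[[329.8657915  272.37251859]]
```

View pics/w5c.png

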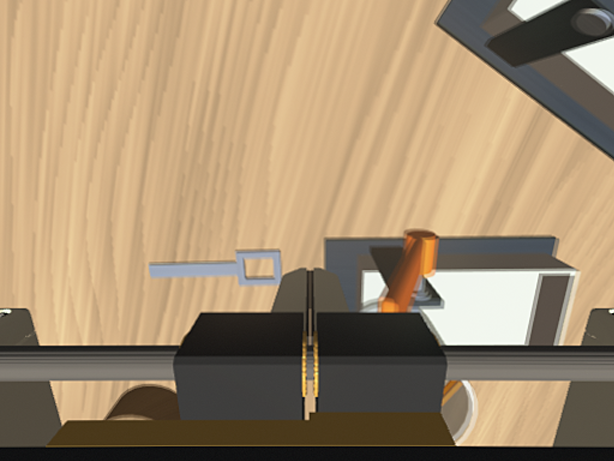

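The fingers at (310,275) are behind the lever at (405,280) and in line with it. I'll push along tool +y.

Call:
step_arm([
  {"xyz": [0,10,0],"turn": [0,0,0],"grip": 0},
  {"xyz": [0,17,0],"turn": [0,0,0],"grip": 0},
  {"xyz": [0,24,0],"turn": [0,0,0],"grip": 0},
  {"xyz": [0,31,0],"turn": [0,0,0],"grip": 0},
  {"xyz": [0,38,0],"turn": [0,0,0],"grip": 0},
  {"xyz": [0,45,0],"turn": [0,0,0],"grip": 0},
  {"xyz": [0,52,0],"turn": [0,0,0],"grip": 0},
  {"xyz": [0,59,0],"turn": [0,0,0],"grip": 0},
])

```text
t: 10.12
tool_pos: [0.501, -0.0791, 0.257]
orientation: [0.993, 1.333, -0.993]
force: [-1.1, 0.4, 1.4]
opening: 0.0004
```

Call:
step_arm([
  {"xyz": [0,7,0],"turn": [0,0,0],"grip": 0},
  {"xyz": [0,14,0],"turn": [0,0,0],"grip": 0},
  {"xyz": [0,21,0],"turn": [0,0,0],"grip": 0},
  {"xyz": [0,28,0],"turn": [0,0,0],"grip": 0},
  {"xyz": [0,35,0],"turn": [0,0,0],"grip": 0},
  {"xyz": [0,42,0],"turn": [0,0,0],"grip": 0},
  {"xyz": [0,48,0],"turn": [0,0,0],"grip": 0},
  {"xyz": [0,48,0],"turn": [0,0,0],"grip": 0},
])

```text
t: 11.12
tool_pos: [0.5469, -0.0655, 0.2571]
orientation: [0.993, 1.333, -0.993]
force: [0.3, -0.3, -0.2]
opening: 0.0005
```

Call:
step_arm([
  {"xyz": [-60,-10,0],"turn": [0,0,0],"grip": 0},
  {"xyz": [-100,-60,0],"turn": [0,0,0],"grip": 0},
  {"xyz": [-120,-120,0],"turn": [0,0,0],"grip": 0},
  {"xyz": [-120,-150,0],"turn": [0,0,0],"grip": 0},
  {"xyz": [-120,-150,0],"turn": [0,0,0],"grip": 0},
  {"xyz": [-120,-150,0],"turn": [0,0,0],"grip": 0},
])

```text
t: 11.88
tool_pos: [0.403, -0.1085, 0.3771]
orientation: [0.993, 1.332, -0.993]
force: [0.7, 0.0, 0.5]
opening: 0.0002
```

```bash
python3 st.py
python3 - <<'E'
from h import *
a=crop(avg('top'),245,95,130,150,3.0);b=crop(avg('scene'),130,140,130,170,3.0)
o=np.zeros((520,800,3),np.uint8);o[:450,:390]=a;o[:510,400:790]=b
cv2.imwrite('pics/f.png',o)
E
```

```text
11.875 [0.7 0.  0.5] [-0.03 -0.08  0.01] 16.6 [ 0.403  -0.1085  0.3771]
```

View pics/f.png

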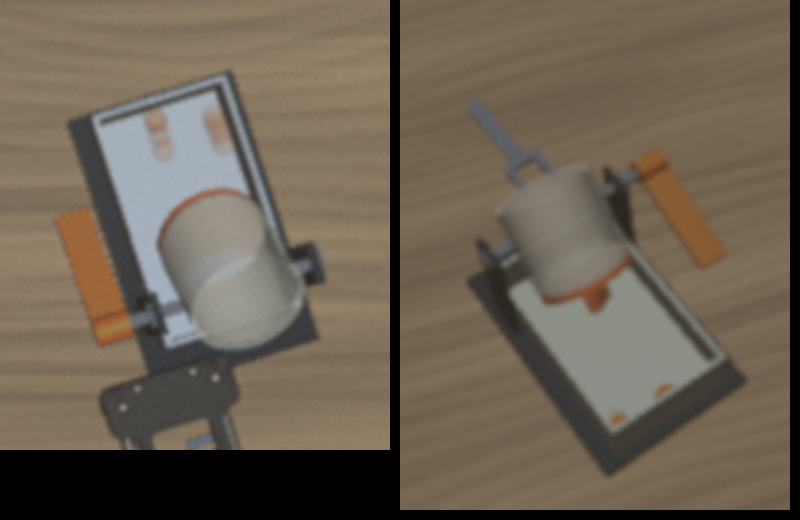

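The jar is tipped over. Both marbles are out in the tray at about (158,130) and (215,130), smeared by motion. I'll let them settle.

Call:
step_arm([
  {"xyz": [0,0,0],"turn": [0,0,0],"grip": 0},
  {"xyz": [0,0,0],"turn": [0,0,0],"grip": 0},
  {"xyz": [0,0,0],"turn": [0,0,0],"grip": 0},
  {"xyz": [0,0,0],"turn": [0,0,0],"grip": 0},
  {"xyz": [0,0,0],"turn": [0,0,0],"grip": 0},
  {"xyz": [0,0,0],"turn": [0,0,0],"grip": 0},
  {"xyz": [0,0,0],"turn": [0,0,0],"grip": 0},
  {"xyz": [0,0,0],"turn": [0,0,0],"grip": 0},
  {"xyz": [0,0,0],"turn": [0,0,0],"grip": 0},
  {"xyz": [0,0,0],"turn": [0,0,0],"grip": 0},
  {"xyz": [0,0,0],"turn": [0,0,0],"grip": 0},
  {"xyz": [0,0,0],"turn": [0,0,0],"grip": 0},
])

```text
t: 13.78
tool_pos: [0.4028, -0.1085, 0.3771]
orientation: [0.993, 1.333, -0.993]
force: [0.1, -0.3, 0.1]
opening: 0.0004
```

Call:
step_arm([
  {"xyz": [0,0,0],"turn": [0,0,0],"grip": 0},
  {"xyz": [0,0,0],"turn": [0,0,0],"grip": 0},
  {"xyz": [0,0,0],"turn": [0,0,0],"grip": 0},
  {"xyz": [0,0,0],"turn": [0,0,0],"grip": 0},
  {"xyz": [0,0,0],"turn": [0,0,0],"grip": 0},
  {"xyz": [0,0,0],"turn": [0,0,0],"grip": 0},
  {"xyz": [0,0,0],"turn": [0,0,0],"grip": 0},
  {"xyz": [0,0,0],"turn": [0,0,0],"grip": 0},
  {"xyz": [0,0,0],"turn": [0,0,0],"grip": 0},
  {"xyz": [0,0,0],"turn": [0,0,0],"grip": 0},
  {"xyz": [0,0,0],"turn": [0,0,0],"grip": 0},
  {"xyz": [0,0,0],"turn": [0,0,0],"grip": 0},
])

```text
t: 15.28
tool_pos: [0.4028, -0.1085, 0.3771]
orientation: [0.993, 1.333, -0.993]
force: [0.5, -0.1, 0.4]
opening: 0.0006
```

```bash
python3 st.py
python3 - <<'E'
from h import *
t=avg('top');a=crop(t,245,95,130,150,3.0);b=crop(t,100,95,145,150,2.7)
o=np.zeros((460,800,3),np.uint8);o[:450,:390]=a;o[:405,400:792]=b[:,:392]
cv2.imwrite('pics/f2.png',o)
E
```

```text
15.275 [ 0.5 -0.1  0.4] [-0.05 -0.17 -0.  ] 16.62 [ 0.4028 -0.1085  0.3771]
```

View pics/f2.png

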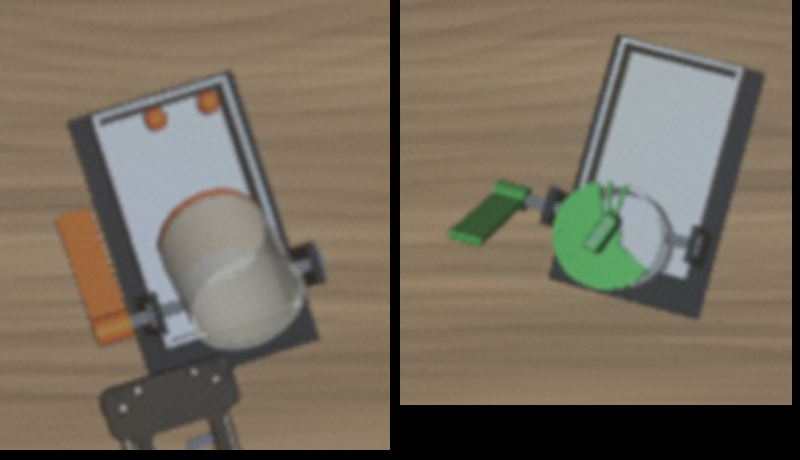

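Both marbles lie still at the tray's far end, at (155,118) and (208,102). The jar is down, the green dispenser is untouched, and the arm is clear.

```bash
python3 -c "
from plant import robot; print(robot.close_job())"
```

```text
the job is handed in; nothing more can be done
None
```

The job is done and handed in at about 15.5 s: both amber marbles lie in the white tray.

- **Dial:** With the jar upright, I turned the orange dial counter-clockwise. I went on slightly until the torque rose, which I took for the end stop, then came back about 0.12 rad. The wide notch then sat squarely over the lid's opening, and stayed there after I let go.
- **Tipping:** I pushed the orange lever towards the tray with closed fingers, and the jar fell to its stop.
- **Last checks:** The final top view shows both marbles at the tray's far end, no longer smeared by motion. The jar is lid-down, the green dispenser looks unchanged, and the arm is clear with no contact force. The forces I read stayed below about 10 N.
- **Mismatch:** The turn I measured to the square position was about 1.24 rad, where a start at 0 would need 1.4. The dial probably started near 0.16–0.2, so I trusted the picture and the stop instead.

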